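# Slide the UV viewing hood home over a ring and hold the long-wave lamp on

## Task

The amethyst ring is to be checked for fluorescence: push the tall black UV viewing hood low at its foot, against the battery box, so that it slides upright over the desk, between the two guide rails and over the ring, fully home against the back panel of the stage so that no light leaks. Only when it is home, press the violet long-wave button on its top fully down with the fingertips and finish while still holding it down, the hood staying home. Do not grasp, lift or tip the hood, leave the amber short-wave button alone, and do not disturb the ring on its stand, the loupe or the two stone jars.

Things in the scene. Friction and masses are not known exactly. Their poses are not given: they have to be found in the camera images.
- hood: Loose top-heavy UV viewing hood, about 0.9 kg, friction on the desk about 0.6: matt black box 120 mm long (x) by 130 mm wide (y), open underneath, with a grey lamp head on top (136 mm wide, z 161 to 205 mm). Origin: centre of the 120 x 130 mm footprint, on the desk; z up, x = direction it must travel. Pushed above about mid-height it tips forward.
- hood_foot (a point): Where to push: centre of the upright trailing face of the low battery box, part of the hood, along the foot of its trailing side. At hood (-105, 0, 18) mm; the face is 112 mm wide, from the desk to 36 mm up. The box reaches 45 mm out from the hood's wall (x -60 to -105 mm).
- hood_arch (a point): Middle of the arch in the foot of the leading face, on the desk, at hood (60, 0, 0) mm; the arch is 71 mm wide and 80 mm high and passes over the ring stand.
- hood_eyepiece (a point): Centre of the top of the rubber eyepiece on the lamp head, at hood (22, 0, 239) mm: 52 mm across at its foot, the highest part of the hood. Over the ring when home.
- long_wave_top (a point): Centre of the top of the violet long-wave button (20 mm across), unpressed at hood (-38, 36, 227) mm; its black collar is 36 mm across and 12 mm high, the unpressed button stands 10 mm above the collar. The point moves with the button.
- long_wave (a joint): Travel of the violet button: 0 up, 0.006 m fully down; it springs back. It starts to give at 1.5 N and is fully down at 5 N.
- short_wave_top (a point): Centre of the top of the amber short-wave button, the same kind, unpressed at hood (-38, -36, 227) mm: not to be pressed.
- short_wave (a joint): Travel of the amber button: 0 up, 0.006 m fully down. Leave at 0.
- stage: Stage screwed to the desk: two aluminium guide rails, a back panel and a ring stand. Its origin and axes are those of the hood when home; x runs from the open mouth to the panel, within 0.22 rad of world +y (robot's left). Rails 22 mm high, inner faces at y = +-68 mm (3 mm play each side of the hood), straight from x = -45 mm to the panel. Ring stand: x = 20 mm, y = 0, 44 mm across, 34 mm high.
- stage_mouth (a point): Middle of the stage's open mouth, on the desk, at stage (-82, 0, 0) mm. Here the flared rail ends stand 168 mm apart (y = +-84 mm); they narrow to +-68 mm at x = -45 mm.
- stage_panel (a point): Foot of the back panel's near face, at stage (60, 0, 0) mm: the hood's leading face lies flat against it when home. The panel is 160 mm wide and 100 mm high.
- ring_amethyst: Gold ring with a violet stone, 29 mm tall, standing loose in the slot of the ring stand; its top is 51 mm above the desk. Origin at its lowest point. It must stay there.
- loupe: Folded chrome loupe, 27 x 44 x 14 mm, loose on the desk beside the stage on the robot's side; origin under its centre. Bystander.
- stone_jar_1: Small glass jar with black screw cap, 39 mm across, 43 mm high, loose beside the stage on the side away from the robot; origin under its centre. Bystander.
- stone_jar_2: The same kind of jar, next to the first. Bystander.

How it is judged:
By the outcome, as a careful person would: the job done as asked, in the order asked, and still so for the second after the job is handed in, while the arm keeps its last pose, push and grip.
It also fails if it takes over 48 s, if anything falls off the work surface, if the arm or the gripper's body presses on something with over 40 N, if the wrist force passes 120 N, or if a joint passes its speed limit or range.

## Robot

A 6-joint arm with a two-finger parallel gripper is mounted at the origin on a cart in front of the work surface, level with it; the furniture and walls round the work are solid. World frame = base frame: x ahead of the robot, y to its left, z up, the work surface at z = 0. Lengths are in mm, angles in rad, forces in N, time in s.
With the tool pointing down it reaches from about 375 to 925 mm from the base axis. Payload 5.7 kg.
Tool frame: the origin (TCP) lies midway between the tips of the shut fingers; the grasp point (between the pads) lies 19 mm behind it; z points along the fingers, y is the line along which they close (so a half turn about z gives the same grasp; the last joint's range is limited). The gripper opens to 85 mm and grips with 20 to 120 N. Pads are 22 mm wide; open, the fingers measure 114 mm over their backs; the gripper's body (76 mm by 85 mm) begins 54 mm behind the grasp point. The pads swing forward as they close: fully open they stand 13 mm farther back than shut.
Start: joints at [-1.234, 0.359, 1.51, -0, 1.272, -0.115], TCP at [261.932, -539.773, 231.267] pointing down, gripper open.
Joint ranges: [-2.97, 2.97], [-1.01, 2.36], [0.21, 2.38], [-0.96, 4.11], [0.2, 2.71], [-2.98, 2.98]. Speed limits (rad/s): [2.39, 2.39, 3.14, 3.14, 3.14, 3.14].

## Interface

Orientations are given as a unit quaternion [x, y, z, w].
In Python, from cell import r gives the robot as it stands. The module is installed in compiled form; this text tells all that it offers.
- The arm moves only by the tool step_arm, never from a script. Its argument "motion" is one flat list of numbers, 7 for each row, row after row: the closure, from 0 (fully open) to 1 (shut), then the shift along the tool's x, y, z in mm, then the turn, a rotation vector about the tool's x, y, z in degrees. In form: [gripper, x, y, z, ax, ay, az, gripper, x, y, z, ax, ay, az, ...]. A call has 1 to 5 rows; each row is the pose to reach, as a shift and turn from the pose commanded when the call began, along the tool's axes at that moment; what a row does not reach only later rows make up. A row lasts 1/8 s, in which the tool goes at most 62.5 mm and 10.7 degrees, less where a joint would pass 70% of its speed; a pose out of reach is approached as far as the arm can. A call with a gripper value outside its range is refused whole. The fingers move at their own pace and stop on an object; "squeeze" is the grip in N (left out, the last holds). Time passes only in rows, so rows that repeat a pose let the fingers close. It gives the time, the measured TCP pose, the force, the opening and the grip force at its end, in the units of the state.
- r.state(): the state, without advancing time (a new reading comes with each control period).
- r.camera(name): name is "side" or "top" or "wrist"; returns the picture (384x512x3 uint8, blue, green, red); there is no depth.
- r.camera_params(name): a dict with "fx", "fy", "cx", "cy" (pixels), "D" ([k1, k2, p1, p2, k3] as OpenCV has them; the pictures are not rectified), "R" (3x3) and "t" (3): a world point X has camera coordinates R X + t; the wrist camera has in their place "hand_eye" (4x4, takes a point from camera to tool coordinates, whose origin is the TCP and whose axes are the flange's). Camera axes: x right, y down, z forward; pixel columns grow to the right and rows downward; lengths in mm; the calibration is good to about 2 mm. A picture is of the moment at which its call begins: read the wrist's pose just before it. camera_params takes no time and is no camera call.
- r.sign_off(): hands the job in; it is judged then, once.
Trained networks look in the newest picture that a camera, given by its name, has taken for a name from the list of things; names that differ only in an ending like _2 or _b are one class to them, and where a whole thing is asked for, a point or a joint stands for the part that bears it (a point fixed in the world has none). Each returns a list of dicts, best first, with "p" (0 to 1); they miss things now and then, are a little off and sometimes report something else, mostly with a low value. They report only what shows in the picture. A call takes as long as a camera call.
- r.regions_of(camera, target): "pixels" (384x512 bool, what is visible of it) and "point" ([column, row] in pixels, amid what is visible of it).
- r.tip_of(camera, target): "point" ([column, row] in pixels: a listed point, or the origin of a listed thing).
The state is a dict: "clock": time; "joints": joint angles; "dq": joint speeds; "joint_efforts": joint torques, N m; "eef_pos": TCP position; "ee_rot": TCP orientation; "contact_force": force on the tool from outside, world axes, zero at the start; "ft_torque": the same for the moment, N m; "grip_width": finger opening in mm; "gripper_force": force on a finger pad.
Only numpy, scipy, OpenCV 4.12 (cv2) and the standard library are available. Lean on these libraries where they do the work, as an engineer would, in place of code of your own. Each camera call takes 0.05 s, during which the arm holds its last target. There are 200 camera calls.

## Working session

There is one attempt and no reset: what is moved stays moved. The work goes in short steps, Python scripts to look and compute and a tool call to move; the robot and the scene stay as the last step left them, time stands still between calls to the robot, and variables do not carry over. Pictures are saved under pics/ and viewed, at most 11 in all, crops included, and the job is handed in when it is done.

Besides the shell and the picture viewer there is one more tool, called by a JSON object that holds its "method" and its "body". step_arm: Moves the arm, as the interface text tells. Its arguments: {"type":"object","properties":{"motion":{"type":"array"},"squeeze":{"type":"number"}},"required":["motion"]}

```bash
mkdir -p pics; cat > h.py <<'E'
import numpy as np, cv2
from scipy.spatial.transform import Rotation as Ro
from cell import r
def ray(cam,px):
    p=r.camera_params(cam); K=np.array([[p['fx'],0,p['cx']],[0,p['fy'],p['cy']],[0,0,1.]])
    u=cv2.undistortPoints(np.array([[px]],float),K,np.array(p['D'],float))[0,0]
    R=np.array(p['R']);t=np.array(p['t']).ravel()
    return -R.T@t, R.T@np.array([u[0],u[1],1.])
def onz(cam,px,z):
    o,d=ray(cam,px); return o+d*(z-o[2])/d[2]
def proj(cam,X):
    p=r.camera_params(cam); K=np.array([[p['fx'],0,p['cx']],[0,p['fy'],p['cy']],[0,0,1.]])
    return cv2.projectPoints(np.array(X,float).reshape(-1,1,3),cv2.Rodrigues(np.array(p['R'],float))[0],np.array(p['t'],float),K,np.array(p['D'],float))[0].reshape(-1,2)
E
python3 - <<'E'
from h import *
a=r.camera('top');b=r.camera('side')
cv2.imwrite('pics/top0.png',cv2.resize(a,(768,576)));cv2.imwrite('pics/side0.png',cv2.resize(b,(768,576)))
Z=dict(hood_foot=18,hood_eyepiece=239,long_wave_top=227,short_wave_top=227,stage_mouth=0,stage_panel=0,stage=0,hood=0,hood_arch=0,ring_amethyst=22,loupe=0,stone_jar_1=0)
for c in ('top','side'):
  for n,z in Z.items():
    for q in r.tip_of(c,n)[:2]: print(c,n,round(q['p'],2),np.round(q['point']),np.round(onz(c,q['point'],z)[:2],1))
  print(np.round(ray(c,(256,192)),2).tolist())
print(r.state())
E
```

```text
top hood_foot 0.79 [334. 220.] [ 519.4 -283.5]
top hood_eyepiece 0.85 [284. 209.] [ 512.9 -150.4]
top long_wave_top 0.66 [316. 225.] [ 482.8 -209.8]
top short_wave_top 0.58 [315. 190.] [ 548.  -213.3]
top stage_mouth 0.72 [226. 228.] [516.6 -33.8]
top stage_panel 0.93 [168. 222.] [538.7 100. ]
top stage 0.75 [193. 224.] [529.3  42.5]
top ring_amethyst 0.52 [182. 223.] [530.8  63.9]
top loupe 0.57 [199. 289.] [381.3  33.4]
top stone_jar_1 0.76 [199. 156.] [692.9  22.3]
top stone_jar_1 0.73 [241. 165.] [665.8 -75.9]
[[358.82, -72.83, 1129.78], [0.21, -0.03, -0.98]]
side hood_foot 0.36 [295. 123.] [ 475.8 -368. ]
side hood_eyepiece 0.84 [270. 138.] [ 515.6 -151.5]
side long_wave_top 0.63 [291. 119.] [ 483.2 -215.5]
side short_wave_top 0.44 [259. 114.] [ 550.8 -213.2]
side stage_mouth 0.83 [255. 234.] [517.1 -39.8]
side stage_mouth 0.42 [195. 210.] [672.8 -70.8]
side stage_panel 0.82 [236. 291.] [531.6 100.7]
side stage 0.92 [240. 264.] [536.2  37.9]
side hood 0.96 [264. 188.] [ 519.6 -165.9]
side hood 0.49 [308. 278.] [378.8  37.1]
side hood_arch 0.63 [263. 207.] [ 513.4 -113.3]
side ri
[... 239 characters left out ...]
 1.3, 'joints': array([-1.23410681e+00,  3.58789762e-01,  1.51042716e+00,  2.36343025e-05,
        1.27250437e+00, -1.15140573e-01]), 'dq': array([ 0.00190411,  0.00058578,  0.00054987, -0.00110661, -0.00109775,
       -0.00122367]), 'joint_efforts': array([-2.41664042e-03, -5.27602887e+01, -2.79053485e+01, -5.01697832e-04,
        1.86015364e-03, -2.55256467e-06]), 'eef_pos': array([ 261.93071238, -539.75505308,  231.26252003]), 'ee_rot': array([ 9.74590322e-01,  2.23994864e-01,  4.11568601e-06, -6.51718418e-05]), 'contact_force': array([-1.02643575,  0.31356241,  0.1342175 ]), 'ft_torque': array([-0.01523639,  0.04667498, -0.01875908]), 'gripper_force': 0.0, 'grip_width': 85.0740638249983}
```

View pics/top0.png

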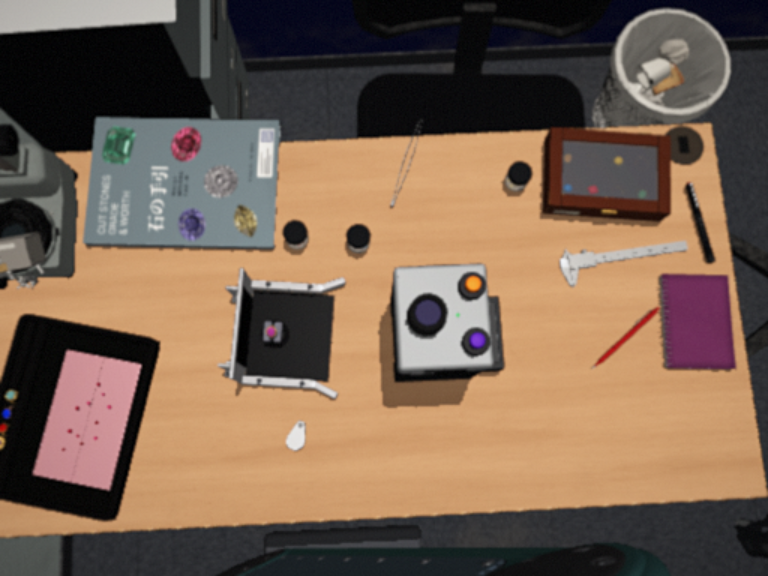

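View pics/side0.png

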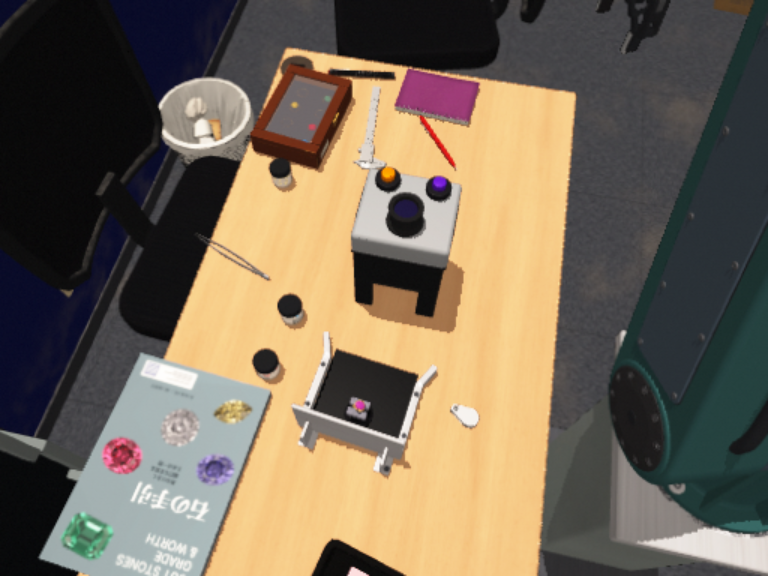

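Top view: the stage lies at about (285,335) with its mouth to the right. The hood is at (440,320), with its battery box on the right side at (497,332). The side view agrees. Next I'll fit both poses and overlay them to check.

```bash
cat >> h.py <<'E'
from scipy.optimize import least_squares
HP=dict(hood_foot=(-105,0,18),hood_eyepiece=(22,0,239),long_wave_top=(-38,36,227),short_wave_top=(-38,-36,227),hood_arch=(60,0,0),hood=(0,0,0))
SP=dict(stage_mouth=(-82,0,0),stage_panel=(60,0,0),stage=(0,0,0),ring_amethyst=(20,0,22))
def T(p,X):
    X=np.atleast_2d(np.array(X,float)); c,s=np.cos(p[2]),np.sin(p[2])
    return np.c_[p[0]+c*X[:,0]-s*X[:,1],p[1]+s*X[:,0]+c*X[:,1],X[:,2]]
def fit(P,p0,cams=('top','side'),pmin=.4):
    obs=[]
    for c in cams:
        r.camera(c)
        for n in P:
            for q in r.tip_of(c,n)[:1]:
                if q['p']>pmin: obs.append((c,P[n],q['point'],n))
    f=lambda p:np.concatenate([(proj(c,T(p,X))[0]-px) for c,X,px,n in obs])
    s=least_squares(f,p0,loss='soft_l1',x_scale=[10,10,.1])
    return s.x,[(o[0],o[3],np.round(e,1).tolist()) for o,e in zip(obs,f(s.x).reshape(-1,2))]
E
python3 - <<'E'
from h import *
h,eh=fit(HP,[515,-173,1.57]); s,es=fit(SP,[530,40,1.44])
print(np.round(h,3),*eh,sep='\n');print(np.round(s,3),*es,sep='\n')
np.save('hs.npy',[h,s]); print(r.camera_params('wrist')['hand_eye'])
out=[]
for c,(u0,u1,v0,v1) in (('top',(140,350,160,270)),('side',(180,330,90,320))):
    im=r.camera(c);k=3 if c=='top' else 2.5
    im=cv2.resize(im,None,fx=k,fy=k,interpolation=cv2.INTER_CUBIC)
    def pl(p,pts,col,cl=True): 
        cv2.polylines(im,[np.int32((proj(c,T(p,pts))+.5)*k)],cl,col,1)
    pl(s,[(-82,84,22),(-45,68,22),(60,68,22)],(0,0,255),False);pl(s,[(-82,-84,22),(-45,-68,22),(60,-68,22)],(0,0,255),False)
    pl(s,[(60,80,100),(60,-80,100)],(0,255,0),False)
    pl(h,[(-60,-68,205),(60,-68,205),(60,68,205),(-60,68,205)],(0,0,255)); pl(h,[(-105,-56,36),(-105,56,36)],(0,255,0),False)
    pl(h,[(-105,-56,0),(-105,56,0)],(0,255,0),False);pl(h,[(60,-65,0),(60,65,0)],(255,255,0),False)
    out.append(im[int(v0*k):int(v1*k),int(u0*k):int(u1*k)])
cv2.imwrite('pics/t1.png',out[0]);cv2.imwrite('pics/s1.png',out[1])
E
```

```text
[ 519.031 -173.549    1.574]
('top', 'hood_foot', [-3.9, 0.8])
('top', 'hood_eyepiece', [2.4, -3.1])
('top', 'long_wave_top', [2.0, 0.7])
('top', 'short_wave_top', [-1.8, 0.4])
('top', 'hood_arch', [62.0, 67.4])
('top', 'hood', [102.8, 4.0])
('side', 'hood_eyepiece', [-5.0, 1.8])
('side', 'long_wave_top', [0.0, 2.1])
('side', 'short_wave_top', [-1.9, 0.9])
('side', 'hood_arch', [-0.4, -0.0])
('side', 'hood', [-0.8, -2.0])
[530.957  43.012   1.49 ]
('top', 'stage_mouth', [-0.5, -1.3])
('top', 'stage_panel', [-0.2, 1.0])
('top', 'stage', [-1.0, -0.3])
('side', 'stage_mouth', [0.6, -0.3])
('side', 'stage_panel', [-2.3, -2.3])
('side', 'stage', [1.6, 1.8])
('side', 'ring_amethyst', [0.3, -1.6])
[[-3.18310141e-04 -9.46545652e-01 -3.22569724e-01  8.15314096e+01]
 [ 9.99999725e-01 -5.17259422e-04  5.31046748e-04  1.48311764e+00]
 [-6.69512220e-04 -3.22569466e-01  9.46545557e-01 -1.42464277e+02]
 [ 0.00000000e+00  0.00000000e+00  0.00000000e+00  1.00000000e+00]]
```

View pics/t1.png

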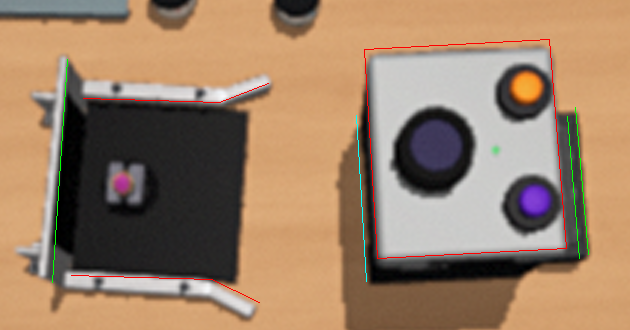

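View pics/s1.png

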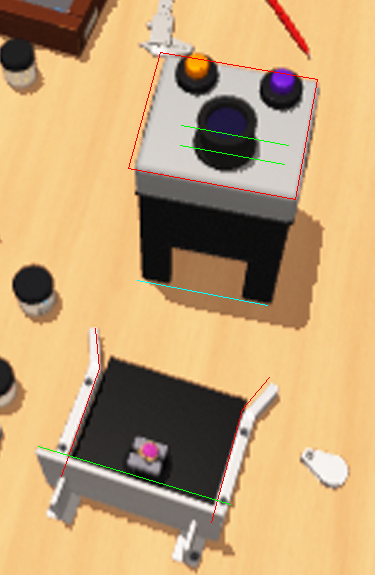

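The overlay matches the hood. The panel and flare edges show the stage yaw is slightly smaller, about 1.465. In the stage frame the hood sits at about (-215,-12) mm, turned +6.2°. I'll push with both partly open fingers, the tool tilted back 30°.

```bash
cat >> h.py <<'E'
S=np.array([530,42,1.465])
def pose(p,xyz,tilt):   # p: frame (x,y,yaw); xyz in it; tool camera side forward, leaning back by tilt deg
    c,s=np.cos(p[2]),np.sin(p[2]);t=np.radians(tilt)
    f=np.array([c,s,0]);l=np.array([-s,c,0]);u=np.array([0,0,1.])
    return T(p,xyz)[0],Ro.from_matrix(np.c_[np.cos(t)*f+np.sin(t)*u,-l,np.sin(t)*f-np.cos(t)*u])
def delta(P,start=None):
    st=r.state(); p0,R0=(np.array(st['eef_pos']),Ro.from_quat(st['ee_rot'])) if start is None else start
    return np.round(R0.inv().apply(P[0]-p0),1),np.round((R0.inv()*P[1]).as_rotvec(degrees=True),1)
E
python3 - <<'E'
from h import *
h=[519,-173.5,1.574]
P=pose(h,(-180,0,90),30); print(P[0],P[1].as_quat(),*delta(P))
E
```

```text
[ 519.57666019 -353.49907628   90.        ] [ 0.68191775  0.6841059   0.18271931 -0.18330562] [313.1 -55.1 141.3] [ 16.8  26.7 -62.8]
```

{"method": "step_arm", "body": {"motion": [0.3,39,-7,18,2.1,3.3,-7.8,0.3,78,-14,35,4.2,6.7,-15.7,0.3,117,-21,53,6.3,10,-23.5,0.3,156,-28,71,8.4,13.4,-31.4,0.3,196,-34,88,10.5,16.7,-39.2]}}

```text
clock: 3.22
eef_pos: [424.2, -423.1, 142.9]
ee_rot: [0.828, 0.535, 0.119, -0.119]
contact_force: [0.3, -0.8, -0.0]
grip_width: 59.8
gripper_force: 0.0
```

```bash
python3 - <<'E'
from h import *
P=pose([519,-173.5,1.574],(-180,0,90),30); print(*delta(P), r.state()['joints'],r.state()['clock'])
E
```

```text
[80.6 63.  79.2] [  6.3  10.  -23.3] [-1.04162045  0.56631503  1.44938261  0.23046806  1.38562537 -0.68988874] 3.225
```

{"method": "step_arm", "body": {"motion": [0.3,27,21,26,2.1,3.3,-7.8,0.3,54,42,53,4.2,6.7,-15.5,0.3,80.6,63,79,6.3,10,-23.3,0.3,80.6,63,79,6.3,10,-23.3,0.3,80.6,63,79,6.3,10,-23.3]}}

```text
clock: 3.85
eef_pos: [518.7, -354.7, 90.2]
ee_rot: [0.684, 0.682, 0.182, -0.183]
contact_force: [-0.6, 1.1, 0.2]
grip_width: 59.6
gripper_force: 0.0
```

```bash
python3 - <<'E'
from h import *
h=[519,-173.5,1.574]
P=pose(h,(-150,0,6),30); print(*delta(P), delta(pose(h,(-120,0,6),30),P), r.state()['joints'])
E
```

```text
[-14.9   1.   88.5] [-0.   0.1 -0.3] (array([26., -0., 15.]), array([0., 0., 0.])) [-0.8975068   0.74730502  1.30896261  0.31542226  1.51223942 -0.98267413]
```

{"method": "step_arm", "body": {"motion": [0.3,-5,0.3,29,0,0,0,0.3,-10,0.7,59,0,0,-0.2,0.3,-15,1,88.5,0,0,-0.3,0.3,-6,1,93.5,0,0,-0.3,0.3,-6,1,93.5,0,0,-0.3]}}

```text
clock: 4.47
eef_pos: [519.7, -313.1, 7.9]
ee_rot: [0.682, 0.684, 0.183, -0.182]
contact_force: [0.1, -0.7, -0.9]
grip_width: 59.7
gripper_force: 0.0
```

```bash
python3 - <<'E'
from h import *
h=[519,-173.5,1.574]
print(delta(pose(h,(-120,0,6),30)))
cv2.imwrite('pics/s2.png',cv2.resize(r.camera('side')[60:200,200:340],(700,700))[:600])
cv2.imwrite('pics/w2.png',r.camera('wrist'))
E
```

```text
(array([16. , -0.3, 11.5]), array([0.1, 0.1, 0. ]))
```

View pics/w2.png

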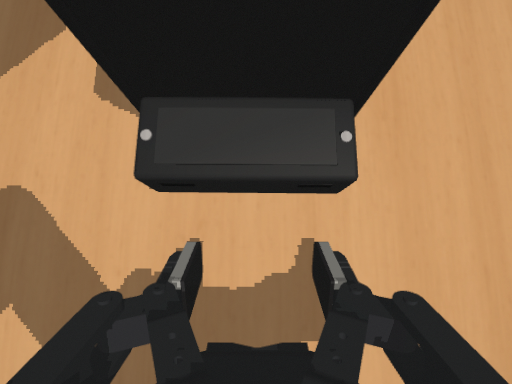

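The wrist view shows the box face at columns 135 to 357, square to the fingers. Its centre is at column 246 and the finger midline at about 257. I'll check that offset numerically.

```bash
cat >> h.py <<'E'
def wproj(X):
    st=r.state();p=r.camera_params('wrist');H=np.array(p['hand_eye']);K=np.array([[p['fx'],0,p['cx']],[0,p['fy'],p['cy']],[0,0,1.]])
    B=np.eye(4);B[:3,:3]=Ro.from_quat(st['ee_rot']).as_matrix();B[:3,3]=st['eef_pos']
    M=np.linalg.inv(B@H)
    return cv2.projectPoints(np.array(X,float).reshape(-1,1,3),cv2.Rodrigues(M[:3,:3])[0],M[:3,3],K,np.array(p['D'],float))[0].reshape(-1,2)
E
python3 - <<'E'
from h import *
f=lambda h:wproj(T(h,[(-105,56,36),(-105,-56,36),(-105,56,0),(-105,-56,0),(-60,65,36),(-60,-65,36)]))
obs=np.array([(135,178),(357,180),(157,191),(340,193)],float)
h=[519,-173.5,1.574]; print(f(h).round(0).tolist())
s=least_squares(lambda p:(f(p)[:4]-obs).ravel(),h,x_scale=[10,10,.1]);print(s.x,s.fun)
E
```

```text
[[142.0, 172.0], [371.0, 172.0], [164.0, 188.0], [348.0, 187.0], [132.0, 89.0], [381.0, 89.0]]
[ 515.09700702 -176.5761988     1.56365287] [-3.93089323 -0.85763948  4.39817533 -0.578643   -1.08367701  0.51019421
  0.47254919  0.36107533]
```

{"method": "step_arm", "body": {"motion": [0.3,8.7,-3,5,0,0,0,0.3,17.3,-3,10,0,0,0,0.3,26,-3,15,0,0,0,0.3,34.6,-3,20,0,0,0,0.3,43.3,-3,25,0,0,0]}}

```text
clock: 5.2
eef_pos: [517.7, -264.7, 6.6]
ee_rot: [0.682, 0.685, 0.182, -0.18]
contact_force: [0.1, -7.0, 1.1]
grip_width: 59.7
gripper_force: 3.2
```

{"method": "step_arm", "body": {"motion": [0.3,7,0,4,0,0,0,0.3,14,0,8,0,0,0,0.3,21,0,12,0,0,0,0.3,26,0,15,0,0,0,0.3,26,0,15,0,0,0]}}

```text
clock: 5.82
eef_pos: [517.4, -233.6, 6.5]
ee_rot: [0.682, 0.685, 0.182, -0.181]
contact_force: [1.1, -3.6, 0.3]
grip_width: 59.6
gripper_force: 1.8
```

```bash
cat >> h.py <<'E'
def overlay(h,s,name):
    out=[]
    for c,(u0,u1,v0,v1) in (('top',(140,350,160,270)),('side',(180,330,90,320))):
        im=r.camera(c);k=3 if c=='top' else 2.2
        im=cv2.resize(im,None,fx=k,fy=k,interpolation=cv2.INTER_CUBIC)
        def pl(p,pts,col,cl=True): cv2.polylines(im,[np.int32((proj(c,T(p,pts))+.5)*k)],cl,col,1)
        for g in (1,-1): pl(s,[(-82,84*g,22),(-45,68*g,22),(60,68*g,22)],(0,0,255),False)
        pl(s,[(60,80,100),(60,-80,100)],(0,255,0),False)
        pl(h,[(-60,-68,205),(60,-68,205),(60,68,205),(-60,68,205)],(0,0,255)); pl(h,[(60,-65,0),(60,65,0)],(255,255,0),False)
        im=im[int(v0*k):int(v1*k),int(u0*k):int(u1*k)]
        out.append(im)
    a,b=out; a=cv2.resize(a,None,fx=.75,fy=.75) if a.shape[1]+b.shape[1]>800 else a
    W=np.zeros((max(a.shape[0],b.shape[0]),a.shape[1]+b.shape[1],3),np.uint8);W[:a.shape[0],:a.shape[1]]=a;W[:b.shape[0],a.shape[1]:]=b
    cv2.imwrite('pics/'+name,W)
HQ={k:HP[k] for k in('hood_eyepiece','long_wave_top','short_wave_top')}
def rel(h,s=S):
    d=h[:2]-s[:2];c,q=np.cos(s[2]),np.sin(s[2]);return np.round([c*d[0]+q*d[1],-q*d[0]+c*d[1],np.degrees(h[2]-s[2])],1)
E
python3 - <<'E'
from h import *
h,e=fit(HQ,[516,-125,1.57]);print(h,rel(h),e);overlay(h,S,'o3.png');print(r.state()['joints'].round(2))
E
```

```text
[ 512.77545234 -119.74161457    1.59677944] [-162.7    0.     7.6] [('top', 'hood_eyepiece', [0.8, -0.5]), ('top', 'long_wave_top', [33.2, 19.6]), ('side', 'hood_eyepiece', [-0.5, 1.5]), ('side', 'long_wave_top', [-2.8, 0.3]), ('side', 'short_wave_top', [0.4, 1.3])]
[-0.79  0.76  1.56  0.38  1.23 -0.99]
```

View pics/o3.png

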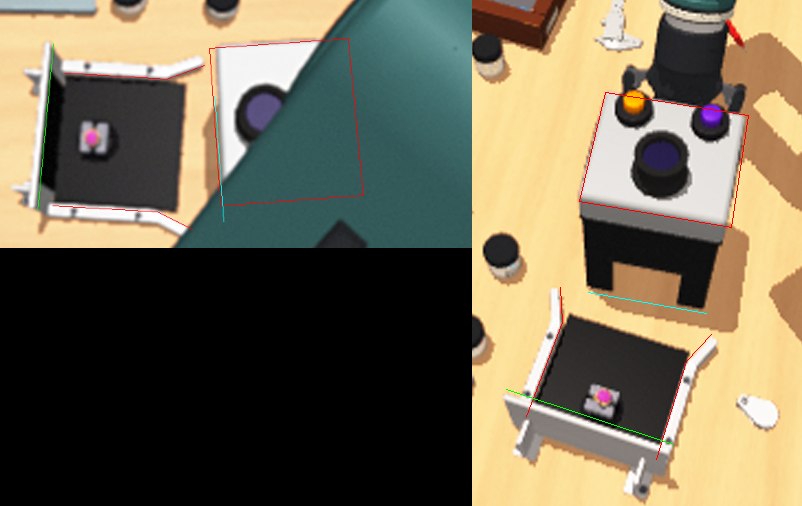

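The side view shows the hood upright, about 80 mm in front of the mouth edge and nearly centred. It is still turned about +6°, and the overlays fit within 2 to 4 mm. Next I turn it straight while pushing.

```bash
cat >> h.py <<'E'
def carry(h0,track):  # rows moving the tool rigidly with the hood from h0 through stage-frame poses (x,y,deg)
    st=r.state();R0=Ro.from_quat(st['ee_rot']);p0=np.array(st['eef_pos'])
    for x,y,a in track:
        c=T(S,(x,y,0))[0];h=np.array([c[0],c[1],S[2]+np.radians(a)]);dz=Ro.from_euler('z',h[2]-h0[2])
        p=dz.apply(p0-[h0[0],h0[1],0])+[h[0],h[1],0]
        print(np.round(R0.inv().apply(p-p0),1),np.round((R0.inv()*dz*R0).as_rotvec(degrees=True),1))
E
python3 - <<'E'
from h import *
h0=np.array([515,-121.5,1.572]);q=rel(h0);print(q)
t=[];x,y,a=q
for i in range(5): a-=q[2]/5;x+=8;y+=8*np.radians(a+q[2]/10);t.append((x,y,a))
print(t[-1]);carry(h0,t)
E
```

```text
[-164.2   -2.3    6.1]
(np.float64(-124.19999999999999), np.float64(-0.17069831256691745), np.float64(4.440892098500626e-16))
[ 6.9 -2.4  4. ] [-0.6 -0.   1.1]
[13.9 -4.5  8. ] [-1.2 -0.   2.1]
[20.9 -6.4 12. ] [-1.8 -0.   3.2]
[28.  -8.2 16.1] [-2.4 -0.   4.3]
[35.  -9.8 20.1] [-3.1 -0.   5.3]
```

{"method": "step_arm", "body": {"motion": [0.3,6.9,-2.4,4,-0.6,0,1.1,0.3,13.9,-4.5,8,-1.2,0,2.1,0.3,20.9,-6.4,12,-1.8,0,3.2,0.3,28,-8.2,16.1,-2.4,0,4.3,0.3,35,-9.8,20.1,-3.1,0,5.3]}}

```text
clock: 6.95
eef_pos: [506.8, -193.6, 6.3]
ee_rot: [0.718, 0.647, 0.192, -0.172]
contact_force: [0.2, -6.1, 2.2]
grip_width: 59.8
gripper_force: 3.3
```

```bash
python3 - <<'E'
from h import *
h,e=fit(HQ,[516,-80,1.49]);print(h,rel(h),e);overlay(h,S,'o4.png')
R=Ro.from_quat(r.state()['ee_rot']).as_matrix();print('tool heading rel',np.degrees(np.arctan2(R[1,0],R[0,0])-S[2]),rel(r.state()['eef_pos'][:3]*[1,1,0]+[0,0,S[2]]))
E
```

```text
[512.72350149 -80.28335238   1.491464  ] [-123.4    4.3    1.5] [('top', 'hood_eyepiece', [0.4, -0.3]), ('side', 'hood_eyepiece', [-1.5, 1.4]), ('side', 'long_wave_top', [49.8, -113.7]), ('side', 'short_wave_top', [0.1, 1.0])]
tool heading rel 0.16610434933178733 [-235.3   -1.     0. ]
```

View pics/o4.png

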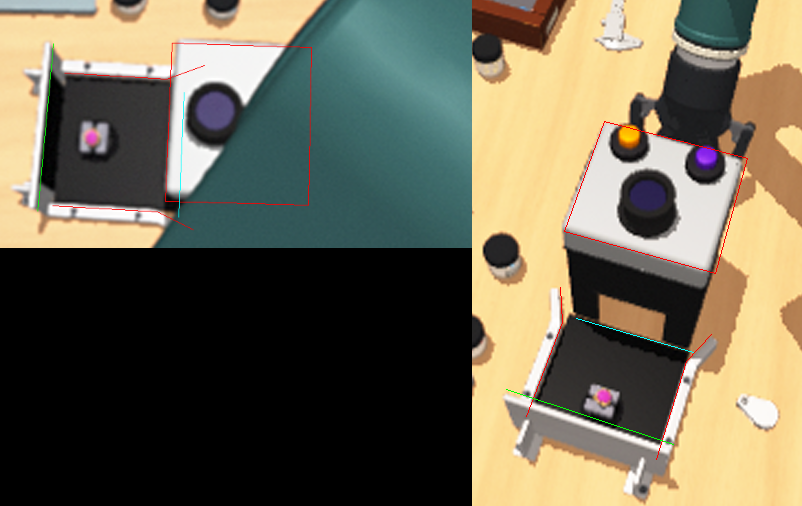

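The hood is now straight and at the mouth. It sits about 3 to 4 mm toward the right rail as seen from the side camera, around pixel (690,350). I'll continue gently with a slight negative heading.

```bash
python3 - <<'E'
from h import *
h0=np.array([512.7,-80.3,S[2]]);q=rel(h0);print(q)
x,y,_=q; carry(h0,[(x+5,y,-1),(x+11,y-.2,-2),(x+17,y-.5,-2),(x+24,y-.7,-2),(x+31,y-1,-2)])
E
```

```text
[-123.4    4.3    0. ]
[ 4.3 -2.   2.5] [-0.5 -0.   0.9]
[ 9.5 -3.7  5.5] [-1.  -0.   1.7]
[14.7 -3.4  8.5] [-1.  -0.   1.7]
[20.7 -3.2 12. ] [-1.  -0.   1.7]
[26.8 -2.8 15.5] [-1.  -0.   1.7]
```

{"method": "step_arm", "body": {"motion": [0.3,4.3,-2,2.5,-0.5,0,0.9,0.3,9.5,-3.7,5.5,-1,0,1.7,0.3,14.7,-3.4,8.5,-1,0,1.7,0.3,20.7,-3.2,12,-1,0,1.7,0.3,26.8,-2.8,15.5,-1,0,1.7]}}

```text
clock: 8.07
eef_pos: [507.5, -162.9, 6.1]
ee_rot: [0.729, 0.635, 0.195, -0.168]
contact_force: [-1.6, -6.5, 1.0]
grip_width: 59.7
gripper_force: 2.8
```

```bash
python3 - <<'E'
from h import *
h,e=fit(HQ,[514,-50,1.44]);print(h,rel(h),e);overlay(h,S,'o5.png')
R=Ro.from_quat(r.state()['ee_rot']).as_matrix();print('tool heading rel',np.degrees(np.arctan2(R[1,0],R[0,0])-S[2]),rel(r.state()['eef_pos'][:3]*[1,1,0]+[0,0,S[2]]))
E
```

```text
[519.58338623 -53.69761114   1.47414316] [-96.3   0.3   0.5] [('top', 'hood_eyepiece', [2.0, 0.1]), ('side', 'hood_eyepiece', [-0.9, -0.0]), ('side', 'long_wave_top', [2.2, 0.1]), ('side', 'short_wave_top', [-0.7, 2.2])]
tool heading rel -1.8011390042395037 [-204.9    1.4    0. ]
```

View pics/o5.png

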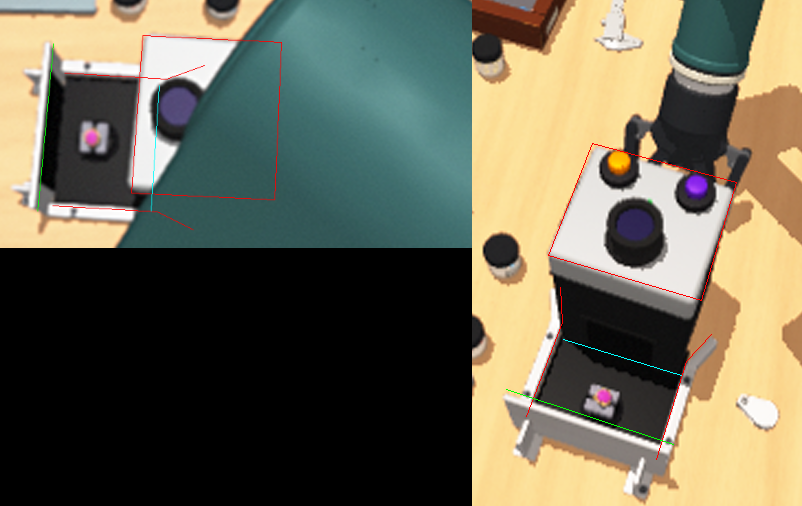

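The hood has entered the rails centred, with its leading foot at about (620,357) in the side view. I'll straighten it and push on.

```bash
python3 - <<'E'
from h import *
h0=np.array([518,-53.7,S[2]-np.radians(1.8)]);q=rel(h0);print(q)
x,y,_=q; carry(h0,[(x+7,y-.2,-1.2),(x+14,y-.3,-.6),(x+21,y-.3,0),(x+29,y-.3,0),(x+37,y-.3,0)])
E
```

```text
[-96.4   1.8  -1.8]
[6.1 1.1 3.5] [ 0.3  0.  -0.5]
[12.2  2.1  7.1] [ 0.6  0.  -1. ]
[18.4  3.  10.6] [ 0.9  0.  -1.6]
[25.3  2.8 14.6] [ 0.9  0.  -1.6]
[32.2  2.5 18.6] [ 0.9  0.  -1.6]
```

{"method": "step_arm", "body": {"motion": [0.3,6.1,1,3.5,0.3,0,-0.5,0.3,12.2,2,7.1,0.6,0,-1,0.3,18.4,2.5,10.6,0.9,0,-1.6,0.3,25.3,2.5,14.6,0.9,0,-1.6,0.3,32.2,2.5,18.6,0.9,0,-1.6]}}

```text
clock: 9.2
eef_pos: [515.0, -126.1, 6.2]
ee_rot: [0.718, 0.647, 0.192, -0.171]
contact_force: [-1.7, -5.9, 1.1]
grip_width: 60.2
gripper_force: 3.0
```

```bash
python3 - <<'E'
from h import *
h,e=fit(HQ,[522,-20,1.465]);print(h,rel(h),e)
R=Ro.from_quat(r.state()['ee_rot']).as_matrix();print('tool heading rel',np.degrees(np.arctan2(R[1,0],R[0,0])-S[2]),rel(r.state()['eef_pos'][:3]*[1,1,0]+[0,0,S[2]]))
E
```

```text
[522.63066285 -18.0945176    1.53187459] [-60.5   1.    3.8] [('top', 'hood_eyepiece', [2.0, 1.7]), ('side', 'hood_eyepiece', [-0.8, 0.3]), ('side', 'long_wave_top', [-0.5, 0.6])]
tool heading rel 0.03720786744987558 [-167.5   -1.9    0. ]
```

{"method": "step_arm", "body": {"motion": [0.3,6.1,0,3.5,0,0,0,0.3,12.1,0,7,0,0,0,0.3,18.2,0,10.5,0,0,0,0.3,24.3,0,14,0,0,0,0.3,30.3,0,17.5,0,0,0]}}

```text
clock: 10.22
eef_pos: [519.0, -91.7, 6.2]
ee_rot: [0.718, 0.646, 0.193, -0.171]
contact_force: [-1.3, -5.1, 2.4]
grip_width: 60.0
gripper_force: 3.2
```

{"method": "step_arm", "body": {"motion": [0.3,3.5,0,2,0,0,0,0.3,6.9,0,4,0,0,0,0.3,10.4,0,6,0,0,0,0.3,13,0,7.5,0,0,0,0.3,13,0,7.5,0,0,0]}}

```text
clock: 10.85
eef_pos: [520.5, -76.4, 6.3]
ee_rot: [0.718, 0.646, 0.193, -0.171]
contact_force: [0.2, -4.8, 0.8]
grip_width: 59.4
gripper_force: 2.3
```

{"method": "step_arm", "body": {"motion": [0.3,1.7,0,1,0,0,0,0.3,3.5,0,2,0,0,0,0.3,5.2,0,3,0,0,0,0.3,6.1,0,3.5,0,0,0,0.3,6.1,0,3.5,0,0,0]}}

```text
clock: 11.48
eef_pos: [521.1, -69.4, 6.2]
ee_rot: [0.718, 0.646, 0.193, -0.171]
contact_force: [-0.3, -5.1, 2.1]
grip_width: 59.6
gripper_force: 2.7
```

{"method": "step_arm", "body": {"motion": [0.3,1.3,0,0.8,0,0,0,0.3,2.6,0,1.5,0,0,0,0.3,3.5,0,2,0,0,0,0.3,3.5,0,2,0,0,0]}}

```text
clock: 11.98
eef_pos: [521.5, -65.4, 6.2]
ee_rot: [0.718, 0.646, 0.193, -0.171]
contact_force: [-0.8, -5.5, 1.3]
grip_width: 59.8
gripper_force: 2.7
```

{"method": "step_arm", "body": {"motion": [0.3,0.9,0,0.5,0,0,0,0.3,1.7,0,1,0,0,0,0.3,2.6,0,1.5,0,0,0,0.3,2.6,0,1.5,0,0,0]}}

```text
clock: 12.48
eef_pos: [521.8, -64.1, 6.2]
ee_rot: [0.718, 0.647, 0.192, -0.17]
contact_force: [-3.4, -12.4, 3.7]
grip_width: 59.8
gripper_force: 6.5
```

```bash
python3 - <<'E'
from h import *
h,e=fit(HQ,[529,40,1.465]);print(h,rel(h),e);overlay(h,S,'o6.png')
print(rel(r.state()['eef_pos'][:3]*[1,1,0]+[0,0,S[2]]))
E
```

```text
[531.49404567  43.57016903   1.54756408] [ 1.7 -1.3  4.7] [('side', 'hood_eyepiece', [-0.4, 0.1]), ('side', 'long_wave_top', [0.0, -0.5]), ('side', 'short_wave_top', [0.4, 0.4])]
[-106.3   -3.     0. ]
```

View pics/o6.png

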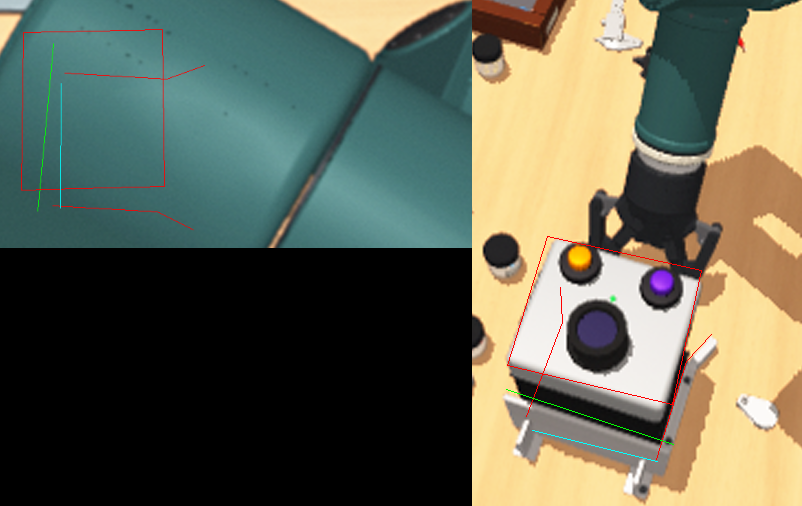

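Contact with the panel is starting: the force is up to 12 N, and the side view shows the hood's face at the panel. Now I'll seat it firmly.

{"method": "step_arm", "body": {"motion": [0.3,0.9,0,0.5,0,0,0,0.3,1.7,0,1,0,0,0,0.3,1.7,0,1,0,0,0]}}

```text
clock: 13.35
eef_pos: [521.9, -63.9, 6.1]
ee_rot: [0.718, 0.647, 0.191, -0.169]
contact_force: [-7.8, -20.7, 8.8]
grip_width: 59.4
gripper_force: 10.7
```

{"method": "step_arm", "body": {"motion": [0.3,0.9,0,0.5,0,0,0,0.3,0.9,0,0.5,-0.7,0,1.3,0.3,0.9,0,0.5,0,0,0,0.3,0.9,0,0.5,0.7,0,-1.3,0.3,0.9,0,0.5,0,0,0]}}

```text
clock: 13.98
eef_pos: [522.4, -63.9, 5.8]
ee_rot: [0.719, 0.647, 0.191, -0.168]
contact_force: [-5.7, -23.2, 3.9]
grip_width: 59.8
gripper_force: 11.6
```

Home and seated: the force rises but the hood no longer moves. I'll back off straight, rise and shut the fingers.

{"method": "step_arm", "body": {"motion": [0.3,-13,0,-7.5,0,0,0,0.3,-52,0,-30,0,0,0,0.3,-22,0,-82,0,0,0,0.6,8,0,-134,0,0,0,1,38,0,-186,0,0,0]}}

```text
clock: 14.6
eef_pos: [514.1, -117.3, 187.8]
ee_rot: [0.718, 0.646, 0.193, -0.174]
contact_force: [1.3, -0.1, -0.5]
grip_width: 23.8
gripper_force: 0.0
```

```bash
python3 - <<'E'
from h import *
print(delta(pose(S,(-70,36,270),10)),rel(r.state()['eef_pos'][:3]*[1,1,0]+[0,0,S[2]]))
for n in range(3):
  h,e=fit(HP,[530,42,1.465],cams=('side',),pmin=.5);print(h,rel(h),e)
E
```

```text
(array([119.1, -37.1, -25.9]), array([ -0. , -20.1,  -0. ])) [-160.1   -1.1    0. ]
[533.75868654  43.63287259   1.76297024] [ 2.  -3.6 17.1] [('side', 'hood_eyepiece', [-0.0, 1.2]), ('side', 'hood', [0.0, -3.9])]
[530.71155796  52.10125641   1.38629087] [10.1  0.4 -4.5] [('side', 'hood_eyepiece', [-1.8, 5.3]), ('side', 'long_wave_top', [28.3, -45.8]), ('side', 'short_wave_top', [0.3, 0.1]), ('side', 'hood', [-0.5, -0.2])]
[526.76781339  47.72023899   1.63070161] [5.3 3.8 9.5] [('side', 'long_wave_top', [-0.2, -0.0]), ('side', 'short_wave_top', [0.9, 1.3]), ('side', 'hood', [-0.8, -1.6])]
```

{"method": "step_arm", "body": {"motion": [1,20,-10,-40,0,-2,0,1,50,-25,-68,0,-10,0,1,88,-37,-50,0,-18,0,1,119,-37,-26,0,-20,0,1,119,-37,-26,0,-20,0]}}

```text
clock: 16.27
eef_pos: [486.8, -21.2, 268.8]
ee_rot: [0.739, 0.668, 0.065, -0.058]
contact_force: [-0.4, 0.1, 0.0]
grip_width: 0.1
gripper_force: 0.0
```

```bash
python3 - <<'E'
from h import *
cv2.imwrite('pics/w7.png',r.camera('wrist'))
print(r.state()['joints'],wproj(T(S,[(-38,36,227),(-38,-36,227),(22,0,239)])).round())
for n in('long_wave_top','short_wave_top','hood_eyepiece'):print(n,[(round(q['p'],2),q['point']) for q in r.tip_of('wrist',n)[:2]])
E
```

```text
[-0.32122284  0.16526924  1.70111065  0.17598448  1.31495832 -0.26706138] [[257. 183.]
 [363. 183.]
 [317.  88.]]
long_wave_top [(0.56, [259.1, 181.5]), (0.19, [174.7, 157.4])]
short_wave_top [(0.57, [364.2, 183.0])]
hood_eyepiece [(0.82, [322.1, 85.9])]
```

View pics/w7.png

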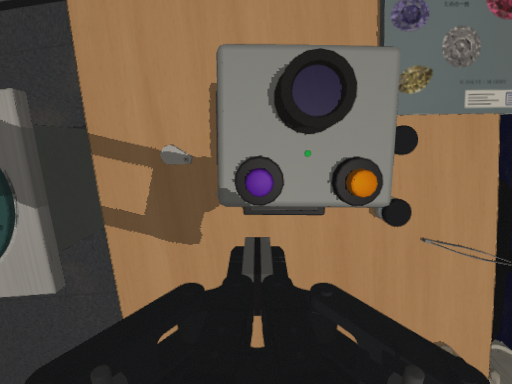

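The wrist view shows the violet button at (259,181), within 2 px of where home puts it. The hood is square and the bystanders are in place. Next I move above the button.

```bash
python3 - <<'E'
from h import *
print(delta(pose(S,(-37,35,245),0)))
E
```

```text
(array([30. , -0.2, 28.8]), array([  0.1, -10. ,  -0.1]))
```

{"method": "step_arm", "body": {"motion": [1,15,0,2,0,-5,0,1,30,0,6,0,-10,0,1,30,0,28.8,0,-10,0,1,30,0,28.8,0,-10,0]}}

```text
clock: 16.98
eef_pos: [490.2, 9.2, 243.6]
ee_rot: [0.744, 0.668, -0.001, -0.001]
contact_force: [0.5, 0.3, -0.1]
grip_width: 0.2
gripper_force: 0.0
```

```bash
python3 - <<'E'
from h import *
s=r.state();print(rel(s['eef_pos'][:3]*[1,1,0]+[0,0,S[2]]),s['eef_pos'],s['joints'],delta(pose(S,(-37,35,230),0)))
r.camera('wrist')
for n in('long_wave_top','short_wave_top','hood_eyepiece'):
  for q in r.tip_of('wrist',n)[:1]:print(n,round(q['p'],2),q['point'],wproj(T(S,HP[n])))
E
```

```text
[-36.8  36.1   0. ] [490.1916174    9.23890239 243.57353587] [-1.21734065e-01  1.89143298e-01  1.72179226e+00 -5.79415140e-04
  1.23275470e+00 -1.45874299e-02] (array([-0.2,  1.2, 13.6]), array([-0.1,  0. , -0.1]))
long_wave_top 0.73 [258.5, 234.2] [[255.82666119 234.24551317]]
short_wave_top 0.58 [380.0, 232.0] [[371.86920259 233.39469103]]
hood_eyepiece 0.97 [330.9, 132.4] [[324.96160814 138.58672069]]
```

{"method": "step_arm", "body": {"motion": [1,0,1.5,7,0,0,0,1,0,1.5,14,0,0,0,1,0,1.5,16,0,0,0,1,0,1.5,18,0,0,0,1,0,1.5,18,0,0,0]}}

```text
clock: 17.8
eef_pos: [492.7, 9.7, 227.1]
ee_rot: [0.744, 0.669, 0.0, 0.001]
contact_force: [0.2, 0.1, -0.6]
grip_width: -0.1
gripper_force: 0.0
```

{"method": "step_arm", "body": {"motion": [1,0,0,1.5,0,0,0,1,0,0,3,0,0,0,1,0,0,4.5,0,0,0,1,0,0,4.5,0,0,0]}}

```text
clock: 18.3
eef_pos: [492.8, 9.7, 222.7]
ee_rot: [0.744, 0.669, 0.001, 0.001]
contact_force: [-1.5, 0.6, 4.2]
grip_width: -0.3
gripper_force: 1.9
```

{"method": "step_arm", "body": {"motion": [1,0,0,1,0,0,0,1,0,0,2,0,0,0,1,0,0,2,0,0,0]}}

```text
clock: 18.68
eef_pos: [492.9, 9.7, 221.0]
ee_rot: [0.744, 0.669, 0.001, 0.001]
contact_force: [-2.3, -0.1, 7.9]
grip_width: 0.0
gripper_force: 3.7
```

{"method": "step_arm", "body": {"motion": [1,0,0,0.7,0,0,0,1,0,0,0.7,0,0,0,1,0,0,0.7,0,0,0]}}

```text
clock: 19.05
eef_pos: [492.9, 9.7, 220.9]
ee_rot: [0.744, 0.669, 0.001, 0.001]
contact_force: [-3.3, 0.4, 12.5]
grip_width: -0.1
gripper_force: 6.2
```

```bash
python3 - <<'E'
from h import *
print(r.state()['contact_force'],r.state()['eef_pos'])
overlay(S,S,'o8.png')
r.camera('wrist')
for n in('short_wave_top','hood_eyepiece'):
  for q in r.tip_of('wrist',n)[:1]:print(n,round(q['p'],2),q['point'],wproj(T(S,HP[n])))
E
```

```text
[-3.29036077  0.42749751 12.50031185] [492.91234982   9.71545343 220.91407173]
short_wave_top 0.96 [393.4, 250.5] [[386.30100278 256.1858848 ]]
hood_eyepiece 0.58 [336.0, 143.9] [[335.6807257  149.80510855]]
```

View pics/o8.png

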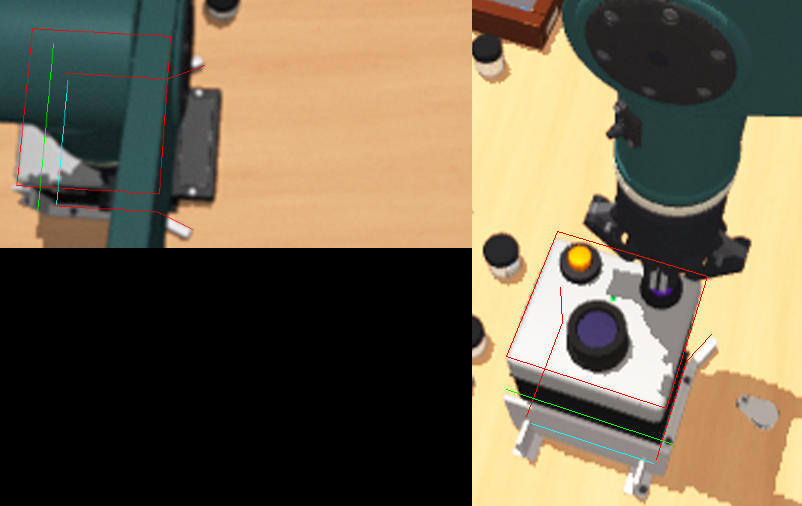

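The fingertips hold the violet button down at (660,283). Force rises to 12.5 N at z 221 with no further travel, so it is fully down. The hood looks the same as when it was seated home, so I'm handing in.

```bash
python3 -c "
from cell import r
print(r.sign_off())"
```

```text
the job is handed in; nothing more can be done
None
```

I pushed the hood upright between the rails until it seated against the back panel, then pressed the violet button fully down and handed the job in at about 19 s with the fingertips still holding it at 12.5 N.

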